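Send a sample bottle over the rocker tray into the blue bay

ROBOT

A 6-joint arm with a two-finger parallel gripper is mounted at the origin on the work surface. World frame = base frame: x ahead of the robot, y to its left, z up, the work surface at z = 0. Lengths are in mm, angles in degrees, forces in N, time in s.
With the tool pointing down it reaches from about 400 to 925 mm from the base axis. Payload 12.5 kg.
Tool frame: the origin (TCP) lies midway between the tips of the shut fingers; the grasp point (between the pads) lies 19 mm behind it; z points along the fingers, y is the line along which they close (so a half turn about z gives the same grasp; the last joint's range is limited). The gripper opens to 95 mm and grips with 3 to 60 N. Pads are 20 mm wide; open, the fingers measure 119 mm over their backs; the gripper's body (75 mm by 180 mm) begins 59 mm behind the grasp point.
Start: joints at [57.376, 28.126, 89.318, -0, 62.55, -6.05], TCP at [279.582, 559.002, 192.361] pointing down, gripper open.
Joint ranges: [-177.58, 177.58], [-47.91, 125.51], [2.72, 160], [-65.01, 245.01], [3.68, 167.84], [-153.87, 153.87]. Speed limits (degrees/s): [127.2, 127.2, 159.86, 180, 180, 180].

INTERFACE

Orientations are given as a 3x3 rotation matrix whose columns are the frame's x, y, z axes.
In Python, from bench import ctrl, fingers, kin, status, viewer, job gives the robot as it stands. Calls block until the motion is done:
- ctrl.goto(position, orientation): joint-space move of the TCP to a pose.
- ctrl.line_to(position, ori=None, velocity=150, until_force=None): straight line of the TCP; ori=None keeps the orientation; velocity is the mean speed in mm/s. With until_force (N) it stops when the force on the tool has changed by that much, and returns True; else False.
- ctrl.move_joints(angles): joint-space move.
- fingers.gripper_open() and fingers.clamp(force=None): open the fingers fully, or close them until they stop; force is the grip in N (None keeps the last).
- ctrl.pause(seconds).
- kin.ik(position, orientation): joint angles nearest the present ones, or None.
- status.state(): the state.
- viewer.capture(name): name is "scene" or "side" or "wrist"; returns a dict with "image" (420x560x3 uint8, red, green, blue), "fx", "fy", "cx", "cy" (pixels), "R" (3x3) and "t" (3): a world point X has camera coordinates R X + t. Camera axes: x right, y down, z forward; pixel columns grow to the right and rows downward; lengths in mm; the calibration is good to about 2 mm. A picture is of the moment at which its call begins. There is no depth.
A pose or a line that the arm cannot do raises ctrl.IKError and nothing moves.
- job.finish_job(): hands the job in; it is judged then, once.
Trained networks look in the newest picture that a camera, given by its name, has taken for a name from the list of things; names that differ only in an ending like _2 or _b are one class to them, and where a whole thing is asked for, a point or a joint stands for the part that bears it (a point fixed in the world has none). Each returns a list of dicts, best first, with "confidence" (0 to 1); they miss things now and then, are a little off and sometimes report something else, mostly with a low value. They report only what shows in the picture. A call takes as long as a camera call.
- viewer.outline_of(camera, query): "mask" (420x560 bool, what is visible of it).
- viewer.landmark_of(camera, query): "position" ([x, y, z] in mm, in the coordinates of the camera as it stood for that picture, good to about 4 mm: a listed point, or the origin of a listed thing).
The state is a dict: "time_s": time; "joints": joint angles; "joint_vel": joint speeds; "effort": joint torques, N m; "ee_pos": TCP position; "tcp_rot": TCP orientation; "force": force on the tool from outside, world axes, zero at the start; "moment": the same for the moment, N m; "opening": opening from 0.0 (shut) to 1.0 (fully open); "gripper_force": force on a finger pad.
Only numpy, scipy, OpenCV 4.12 (cv2) and the standard library are available. Lean on these libraries where they do the work, as an engineer would, in place of code of your own. Each camera call takes 0.05 s, during which the arm holds its last target. There are 200 camera calls.

TASK

Slide the two-bay carriage by its black handle until the blue bay stands squarely in front of the rocker tray. Then take the blue-capped bottle from the rack and set it down gently, lying crosswise on the tray against its orange stops, and let go, so that the bottle's own weight (never a push of the gripper on the tray) tips the tray and the bottle rolls off into the blue bay. Leave the carriage there, let the empty tray swing back, and leave the green-capped bottle and everything else alone.

Things in the scene. Friction and masses are not known exactly. Their poses are not given: they have to be found in the camera images.
- bottle_blue_mid (a point): Middle of the blue-capped bottle (centre of its axis and length): a brown plain cylinder 56 mm in diameter and 120 mm long overall, cap flush with the body (the same diameter), filled, 0.22 to 0.38 kg, balanced at its middle. It lies on its side in a lane of the grey rack; its x axis runs along the bottle towards the cap. It rolls freely.
- bottle_green_mid (a point): Middle of the green-capped bottle, same size and shape, in the other lane of the rack (which lane varies; 104 mm apart); it must stay. Rack floor 10 mm above the table; the 8 mm ribs that keep a bottle from rolling stand only near its ends and leave the middle 70 mm free for fingers.
- seat (a point): On the rocker tray: where the middle of a bottle lies when it rests on the tray floor against the two orange stops (28 mm above the floor, 46 mm past the pivot). x is the direction in which the bottle's axis must lie (cap either way), y points down the tray to its outlet, z is square to its floor. It turns with the tray.
- tray_pivot (a point): White tray, 200 mm long (y: 60 mm behind to 140 mm past the pivot), 146 mm wide inside (x), walls 27 mm. Origin on the pivot axis (along x), 105 mm up; floor 2.5 mm above it. Orange stops 16 mm high, 20 mm past the pivot. A 54 mm wide slot down the floor's middle and a 70 mm gap between the stops leave room for fingers. At rest it slopes 8 degrees back, so a bottle leans on the stops.
- rocker (a joint): Tilt of the tray in rad: 0 at rest (8 degrees back), 0.14 level, 0.56 fully tipped (outlet 24 degrees down). A bottle's weight at the seat, once released, tips it, slowed by a damper (about 1 s); empty, the counterweight brings it back to 0 in about 3 s.
- carriage (a joint): Slide of the carriage in m, 0 to 0.22, growing along its x axis (the x axis of grip). 0.017: green bay in front of the tray. 0.183: blue bay in front of the tray. It takes about 2 N to slide and stays where it is left.
- grip (a point): On the carriage's upright black handle, centre in plan, 115 mm above the table. The handle is a block 18 mm (x) by 34 mm (y), 76 to 135 mm above the table, on the carriage's side away from the tray; nothing within 60 mm rises above 90 mm. x is the slide direction. It stands beside the blue mark on the rail when the blue bay faces the tray.
- bay_blue (a point): Centre of the floor of the blue bay, an open trough in the carriage 160 mm (x) by 91 mm (y) inside, floor 15 mm above the table, wall towards the tray 34 mm, far wall 90 mm, side walls 59 mm above the table. x is the slide direction, y points away from the tray. A bottle lying in it has its middle 28 mm above this point.
- bay_green (a point): Centre of the floor of the green bay, the same trough 166 mm further along x.

How it is judged:
By the outcome, as a careful person would: the job done as asked, in the order asked, and still so for the second after the job is handed in, with the robot touching nothing.
It also fails if it takes over 72 s, if anything falls off the work surface, if the arm or the gripper's body presses on something with over 40 N, if the wrist force passes 120 N, or if a joint passes its speed limit or range.

## Working session

There is one attempt and no reset: what is moved stays moved. The work goes in short steps, each a Python script; the robot and the scene stay as the last script left them, time stands still between calls to the robot, and variables do not carry over. Pictures are saved under pics/ and viewed, at most 10 in all, crops included, and the job is handed in when it is done.

```bash
ls; mkdir -p pics
cat > h.py <<'E'
import numpy as np, cv2
from bench import ctrl, fingers, kin, status, viewer, job
np.set_printoptions(precision=1,suppress=True)
def cap(c): return viewer.capture(c)
def lm(c,q,im):
    return [(round(d["confidence"],2), im["R"].T@(np.array(d["position"])-im["t"])) for d in viewer.landmark_of(c,q)][:2]
def save(im,n): cv2.imwrite(f"pics/{n}.png",np.array(im["image"])[:,:,::-1])
def down(yaw): # tool y (closing) direction at angle yaw (deg) in world
    a=np.radians(yaw); y=np.array([np.cos(a),np.sin(a),0]); z=np.array([0,0,-1.]); return np.column_stack([np.cross(y,z),y,z])
E
python3 - <<'E'
from h import *
ims={}
for c in ("scene","side","wrist"):
    im=cap(c); save(im,c+"0"); ims[c]=im
    for q in ("bottle_blue_mid","bottle_green_mid","seat","tray_pivot","grip","bay_blue","bay_green"):
        print(c,q,lm(c,q,im))
cv2.imwrite("pics/both.png",cv2.resize(np.hstack([np.array(ims[c]["image"]) for c in("scene","side")])[:,:,::-1],(800,300)))
s=status.state();print(s["time_s"],s["tcp_rot"],s["force"],s["opening"])
E
```

```text
pics
scene bottle_blue_mid [(0.66, array([ 548.5, -340.6,   36. ]))]
scene bottle_green_mid [(0.79, array([ 540.5, -236.5,   42.2]))]
scene seat [(0.69, array([479.3,  68.9, 141.5]))]
scene tray_pivot [(0.98, array([481.9,  31.1, 100.4]))]
scene grip [(0.8, array([471.9, 296.8, 118.1]))]
scene bay_blue [(0.56, array([385.1, 224. ,   8.9]))]
scene bay_green [(0.79, array([556.3, 212.9,  16.6]))]
side bottle_blue_mid [(0.56, array([ 555.6, -346.9,   40.2]))]
side bottle_green_mid [(0.79, array([ 540.2, -238.7,   36.6]))]
side seat [(0.81, array([484. ,  73.4, 142.3]))]
side tray_pivot [(0.95, array([477.7,  33.7, 106.2]))]
side grip [(0.57, array([467.9, 296. , 118.4]))]
side bay_blue [(0.94, array([388.4, 224.3,  14.6]))]
side bay_green [(0.65, array([383.8, 224.5,  17.8])), (0.56, array([550.4, 216.8,  17.7]))]
wrist bottle_blue_mid []
wrist bottle_green_mid []
wrist seat []
wrist tray_pivot []
wrist grip []
wrist bay_blue []
wrist bay_green []
1.2 [[-0.9  0.4  0. ]
 [ 0.4  0.9  0. ]
 [-0.   0.  -1. ]] [ 0.1  0.1 -0.2] 0.9998736806903451
```

View pics/scene0.png

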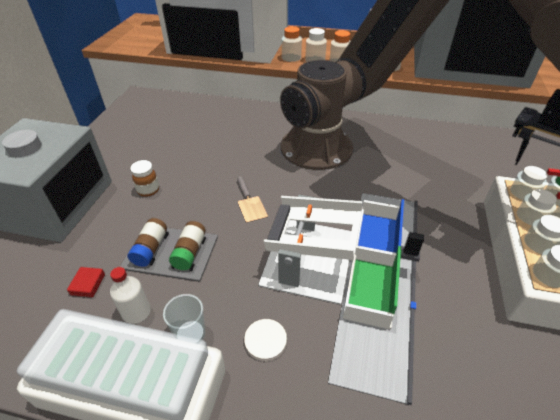

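View pics/side0.png

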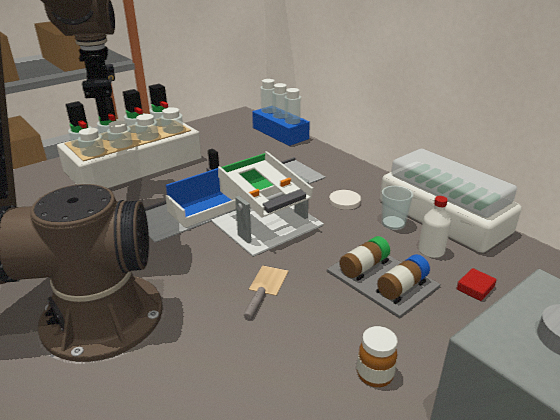

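The pictures match the network reports. In the scene view the handle is at (413,243), the blue rail mark at (413,306), the tray at about (318,235), and the blue and green bottles at (148,243) and (187,245). Heights agree with the spec: seat 141.6, bottle axis 38. Next I'll look from close by with the wrist camera.

Run:
```python
from h import *
s=status.state()
ctrl.goto([470,200,400],down(-3))
im=cap("wrist"); save(im,"w1")
print("cam",-im["R"].T@im["t"],im["R"])
for q in ("seat","tray_pivot","grip","bay_blue","bay_green"): print(q,lm("wrist",q,im))
print(status.state()["time_s"],status.state()["joints"])
```

```text
cam [473.9 268.  590.9] [[ 1.  -0.1 -0. ]
 [-0.  -1.   0.2]
 [-0.  -0.2 -1. ]]
seat [(0.63, array([483.8,  69.2, 142.1]))]
tray_pivot [(0.96, array([481.3,  29.4, 106.5]))]
grip [(0.7, array([471.3, 296. , 109.9]))]
bay_blue [(0.66, array([383.6, 225.9,  19.1]))]
bay_green [(0.85, array([548.6, 216.5,  11. ]))]
3.175 [15.7 10.  85.3  0.  84.7 18.6]
```

View pics/w1.png

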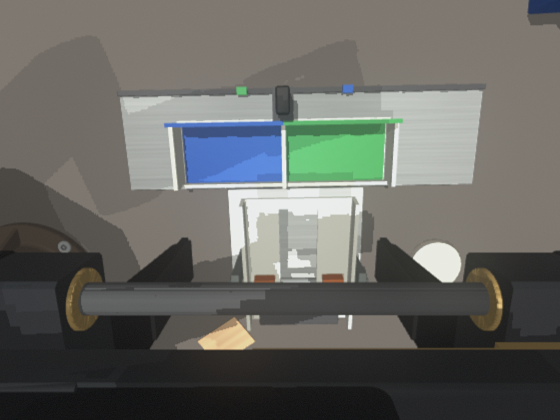

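The wrist view shows the handle at (283,100), blue mark at (348,89), green mark at (241,91), bay divider at (285,150), tray outlet corners at (243,198) and (354,197), and orange stops at (264,279) and (333,279). I'll unproject these on planes of known height.

Run:
```python
from h import *
im=cap("wrist")
def up(u,v,z):
    d=im["R"].T@np.array([(u-im["cx"])/im["fx"],(v-im["cy"])/im["fy"],1]); c=-im["R"].T@im["t"]
    return c+d*(z-c[2])/d[2]
A=np.array(im["image"]).astype(int)
def cen(cond,box):
    u0,v0,u1,v1=box; m=cond(A[v0:v1,u0:u1,0],A[v0:v1,u0:u1,1],A[v0:v1,u0:u1,2]); ys,xs=np.nonzero(m); return xs.mean()+u0,ys.mean()+v0,len(xs)
bm=cen(lambda r,g,b:(b>r+50)&(b>g+30),(335,80,362,100)); gm=cen(lambda r,g,b:(g>r+40)&(g>b+30),(230,82,252,100))
s1=cen(lambda r,g,b:(r>g+40)&(r>90),(245,270,290,292)); s2=cen(lambda r,g,b:(r>g+40)&(r>90),(310,270,355,292))
bb=cen(lambda r,g,b:(b>r+60)&(b>g+40),(188,130,278,182)); gb=cen(lambda r,g,b:(g>r+60)&(g>b+40),(290,128,382,180))
print(bm,gm,s1,s2)
for n,p,z in(("bluemark",bm,10),("greenmark",gm,10),("stop1",s1,120),("stop2",s2,120),("bb",bb,15),("gb",gb,15),("outL",(243,198),150),("outR",(354,197),150),("railL",(120,95),5),("railR",(485,87),5),("handle",(283,92),135)):
    print(n,up(p[0],p[1],z))
# handle dark top extents
r=A[85:118,265:302].sum(2)<90
ys,xs=np.nonzero(r); print(xs.min()+265,xs.max()+265,ys.min()+85,ys.max()+85,xs.mean()+265)
m=viewer.outline_of("wrist","grip"); 
for d in m[:2]:
    ys,xs=np.nonzero(d["mask"]);print(d["confidence"],xs.min(),xs.max(),ys.min(),ys.max(),len(xs))
```

```text
(np.float64(347.04255319148933), np.float64(88.11702127659575), 94) (np.float64(241.0561797752809), np.float64(90.25842696629213), 89) (np.float64(264.0), np.float64(280.5), 38) (np.float64(332.672131147541), np.float64(280.0), 61)
bluemark [576.  316.1  10. ]
greenmark [409.1 321.4  10. ]
stop1 [433.6  46.4 120. ]
stop2 [533.9  42.2 120. ]
bb [387.4 221.   15. ]
gb [555.7 210.4  15. ]
outL [416.6 177.  150. ]
outR [559.4 171.1 150. ]
railL [215.1 324.5   5. ]
railR [795.3 307.    5. ]
handle [474.8 305.2 135. ]Traceback (most recent call last):
  File "<stdin>", line 17, in <module>
    return umr_minimum(a, axis, None, out, keepdims, initial, where)
ValueError: zero-size array to reduction operation minimum which has no identity
```

Marks are 167 mm apart (166 expected), so the planes are right. Slide yaw is about -2.1°, and the slide needed is about 104 mm, which the mark and both bays agree on.

Run:
```python
from h import *
R=down(-2.1); u=np.array([.9993,-.037,0])
ctrl.goto([471.5,297,190],R)
print(ctrl.line_to([471.5,297,97],velocity=120,until_force=8))
t=status.state()["time_s"]; fingers.clamp(10); s=status.state(); print("clamp",s["time_s"]-t,s["opening"]*95,s["force"])
p=np.array([471.5,297,97])+104*u
ctrl.line_to(p,velocity=70); s=status.state(); print(s["ee_pos"],s["force"])
t=s["time_s"]; fingers.gripper_open(); print("open",status.state()["time_s"]-t)
ctrl.line_to(p+[0,0,95],velocity=200)
ctrl.goto([487,200,400],R); im=cap("wrist"); save(im,"w2")
for q in ("seat","tray_pivot","grip","bay_blue","bay_green"): print(q,lm("wrist",q,im))
print(status.state()["time_s"])
```

```text
False
clamp 1.1833 17.775931468148006 [ 1.2 -0.5 -0.4]
[576.7 293.6  97. ] [ 1.4  5.8 -0.8]
open 1.3082999999999991
seat [(0.88, array([483.9,  67.8, 140.8]))]
tray_pivot [(0.58, array([480.6,  28.7, 105.2]))]
grip [(0.77, array([576.2, 293.3, 113. ]))]
bay_blue [(0.62, array([490.4, 219.7,  16. ]))]
bay_green [(0.86, array([652.8, 217.5,  14.7])), (0.61, array([490.3, 219. ,  14.8]))]
11.0917
```

View pics/w2.png

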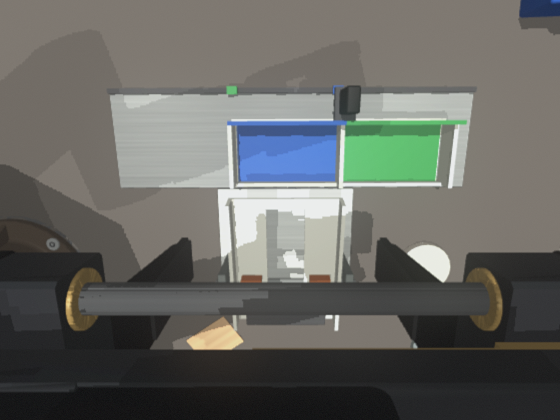

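Blue bay, columns 237–337, now sits in front of the tray outlet, columns 230–339. The bay landmark x is 490.4, against 490.2 for the tray centreline, and the tray is at rest. Next, the rack.

Run:
```python
from h import *
ctrl.goto([548,-360,300],down(95))
im=cap("wrist"); save(im,"w3")
for q in ("bottle_blue_mid","bottle_green_mid"):
    print(q,lm("wrist",q,im))
    for d in viewer.outline_of("wrist",q)[:1]:
        m=d["mask"].astype(np.uint8); c=max(cv2.findContours(m,0,2)[0],key=cv2.contourArea)
        b=cv2.boxPoints(cv2.minAreaRect(c)); cc=-im["R"].T@im["t"]; P=[]
        for u,v in b:
            r=im["R"].T@np.array([(u-im["cx"])/im["fx"],(v-im["cy"])/im["fy"],1]); P.append((cc+r*(38-cc[2])/r[2])[:2])
        P=np.array(P); print(d["confidence"],b.tolist(),P.tolist(),P.mean(0))
print(status.state()["time_s"],status.state()["joints"])
```

```text
bottle_blue_mid []
0.7 [[271.1937561035156, 228.736083984375], [275.6040954589844, 131.70928955078125], [318.8783264160156, 133.67630004882812], [314.4679870605469, 230.70309448242188]] [[620.743023537341, -370.492721619725], [492.45640851626916, -375.1049532416061], [490.0567418944765, -320.30416527523306], [618.3653574842886, -311.80844868609404]] [ 555.4 -344.4]
bottle_green_mid [(0.81, array([ 543.8, -238.8,   35.3]))]
0.94 [[347.7920837402344, 224.07920837402344], [357.4653625488281, 127.3465347290039], [402.1188049316406, 131.81187438964844], [392.4455261230469, 228.5445556640625]] [[605.115227758497, -268.0223074723211], [478.022521195158, -272.69834278259214], [478.5008328349429, -215.6518634773744], [606.0483415186445, -206.9434172720304]] [ 541.9 -240.8]
13.5917 [ -39.    26.3   75.9   -0.    77.8 -134.1]
```

View pics/w3.png

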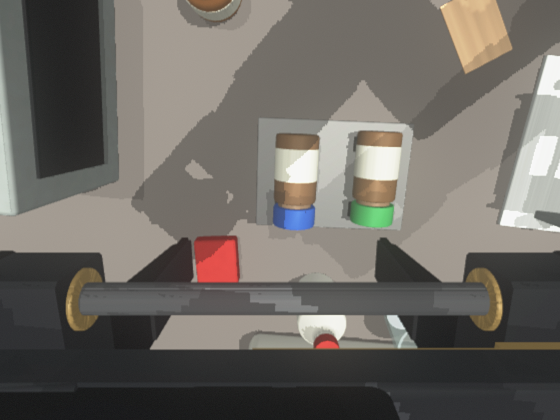

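The wrist view shows the blue bottle at (296,180) with its cap toward +x and the green one at (375,178). Correcting the silhouette for its height gives ends 120 mm apart, as specified. Middle is about (557,-344) and yaw about 3°.

Run:
```python
from h import *
R=down(93.1)
ctrl.goto([557,-344,130],R)
print(ctrl.line_to([557,-344,22],velocity=100,until_force=6))
f0=status.state()["force"]
fingers.clamp(25); s=status.state(); print(s["opening"]*95,s["gripper_force"],s["force"])
ctrl.line_to([557,-344,180],velocity=120); ctrl.pause(.2); s=status.state(); print("lift",s["force"]-np.array(f0),s["moment"],s["opening"]*95)
im=cap("wrist"); print(lm("wrist","bottle_blue_mid",im)); save(im,"w4")
im=cap("side"); print(lm("side","bottle_blue_mid",im))
print(im["R"].T@[0,0,0]+s["ee_pos"],s["time_s"])
```

```text
False
53.273648288374005 24.40617799758911 [-0.2  0.4 -0.2]
lift [-0.  -0.9 -3.6] [ 0.1  0.  -0. ] 53.1912916277669
[(0.77, array([ 552.6, -342.1,  200.4]))]
[(0.68, array([ 557.6, -345.5,  195.1]))]
[ 556.9 -343.9  179.5] 17.9667
```

View pics/w4.png

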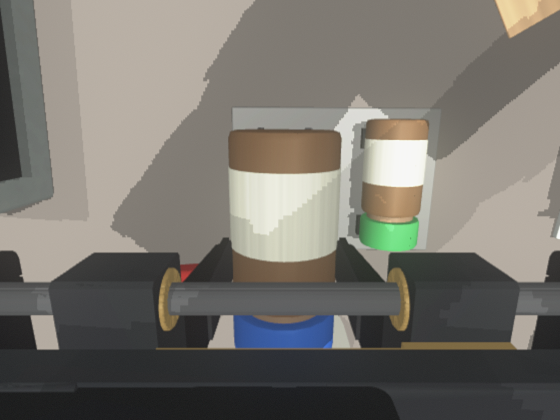

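The bottle is held level: weight 3.6 N, moment about 0, and the green one is undisturbed at (393,185). Next I'll hover over the seat and check.

```bash
cat >> h.py <<'E'
a=np.radians(8); yh=np.array([.037,.9993,0]); xh=np.array([.9993,-.037,0]); c8,s8=np.cos(a),np.sin(a)
yt=yh*c8+np.array([0,0,s8]); zt=-yh*s8+np.array([0,0,c8]); RT=np.column_stack([np.cross(yt,-zt),yt,-zt])
SEAT=np.array([484.2,71,142.])
def tcp(dy,dz): return SEAT+yt*dy+zt*(dz-16)   # bottle axis at seat + offsets
E
python3 - <<'E'
from h import *
ctrl.line_to([557,-344,260],velocity=200)
ctrl.goto(tcp(8,90),RT)
ctrl.line_to(tcp(8,22),velocity=80); ctrl.pause(.3)
s=status.state(); print(s["ee_pos"],tcp(8,22),s["force"],s["time_s"])
for c in("scene","side"):
    im=cap(c); save(im,c+"5")
    b=lm(c,"bottle_blue_mid",im); q=lm(c,"seat",im); print(b,q)
    if b and q: d=b[0][1]-q[0][1]; print("rel x,y,z",d@xh,d@yt,d@zt)
A=cv2.imread("pics/scene5.png")[180:290,250:450]; B=cv2.imread("pics/side5.png")[130:250,160:360]
cv2.imwrite("pics/c5.png",np.hstack([cv2.resize(A,(400,220)),cv2.resize(B,(400,240))[:220]]))
E
```

```text
[484.5  78.1 149.3] [484.5  78.1 149.1] [ 0.2  0.7 -2.9] 21.55
[(0.81, array([474.6,  77.3, 162.9]))] [(0.85, array([482.9,  71.8, 139.5]))]
rel x,y,z -8.429557047122032 8.384051807581912 22.440081478369805
[(0.72, array([480.1,  74.1, 166.6]))] [(0.63, array([484.9,  74.9, 144.7])), (0.58, array([571.6, 292.5, 115.7]))]
rel x,y,z -4.769058536845934 2.057805468997129 21.816525685053943
```

View pics/c5.png

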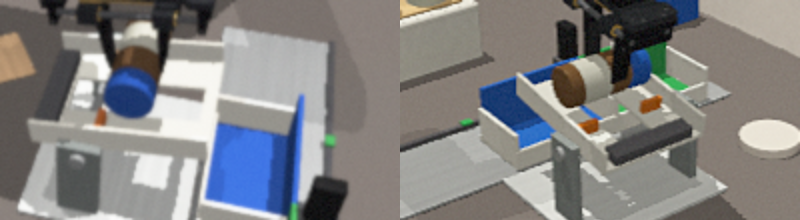

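The crops show the bottle level over the tray, crosswise between the walls, ahead of the orange stops. It sits about 5 mm toward -x of centre, so I'll shift 4 mm, find the stops by light touch, then lower gently.

```bash
sed -i 's/484.2,71,142/488.2,70.9,142/' h.py
python3 - <<'E'
from h import *
ctrl.line_to(tcp(8,22),velocity=40)
print("down",ctrl.line_to(tcp(8,4.5),velocity=25,until_force=1.5)); ctrl.pause(.3)
s=status.state(); f0=np.array(s["force"]); dz=(np.array(s["ee_pos"])-tcp(0,0))@zt; print("dz",dz,f0)
print("back",ctrl.line_to(tcp(-9,dz),velocity=12,until_force=1.5)); s=status.state()
d=np.array(s["ee_pos"])-tcp(0,0); print("dy,dz",d@yt,d@zt,np.array(s["force"])-f0,s["time_s"])
im=cap("side"); save(im,"side6")
E
```

```text
down False
dz 4.62479771828616 [-0.2  0.1 -2.2]
back True
dy,dz -3.2363695014349605 4.33897366980127 [1.5 1.3 2.9] 24.175
```

Run:
```python
from h import *
def rd(n=12):
    F=[]
    for _ in range(n): F.append(status.state()["force"]); ctrl.pause(.03)
    return np.mean(F,0),np.std(F,0)
print("here",rd())
ctrl.line_to(tcp(1.5,4.4),velocity=20); ctrl.pause(.1); print("fwd",rd())
ctrl.line_to(tcp(1.5,10),velocity=20); ctrl.pause(.1); print("up",rd(), status.state()["time_s"])
A=cv2.imread("pics/side6.png")[140:260,190:350]
cv2.imwrite("pics/c6.png",cv2.resize(A,(800,600),interpolation=2))
```

```text
here (array([0.8, 1.5, 2.6]), array([0.6, 0.6, 0.6]))
fwd (array([ 0.1, -0.1, -2.5]), array([0.4, 0.3, 0.3]))
up (array([-0.1, -0. , -2.5]), array([0.6, 0.7, 0.5])) 26.45
```

View pics/c6.png

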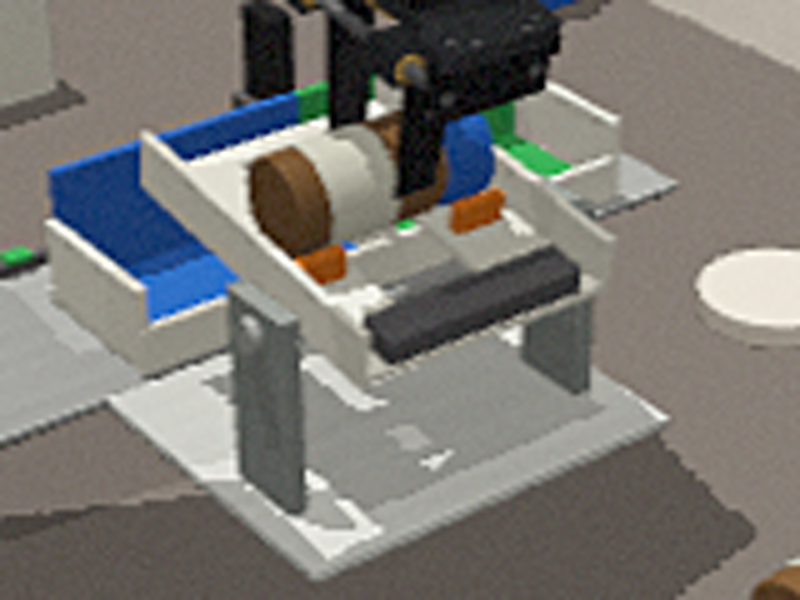

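```bash
sed -i 's/488.2,70.9/486.5,70.9/' h.py
cat >> h.py <<'E'
def rd(n=8):
    F=[];M=[]
    for _ in range(n): s=status.state(); F.append(s["force"]);M.append(s["moment"]); ctrl.pause(.02)
    return np.mean(F,0),np.mean(M,0)*1000
E
python3 - <<'E'
from h import *
ctrl.line_to(tcp(2.5,7),velocity=25); ctrl.pause(.1); f0,m0=rd(12)
for z in np.arange(5,-4,-1.):
    ctrl.line_to(tcp(2.5,z),velocity=10); f,m=rd(); d=np.array(status.state()["ee_pos"])-tcp(0,0); print(z,d@yt,d@zt,f-f0,m-m0)
    if f[2]-f0[2]>.8: break
im=cap("side"); save(im,"side7"); im=cap("scene"); save(im,"scene7"); print(lm("scene","seat",im),status.state()["time_s"])
E
```

```text
5.0 2.4891648369390986 4.97689312152195 [-0.2  0.2 -0.2] [  8.6 -37.   -5.9]
4.0 2.5009265398955476 3.988272146899789 [-0.   0.3 -0.2] [ 10.9   5.3 -26.3]
3.0 2.498078547819607 3.0037832880962365 [-0.1  0.2 -0.2] [-20.1   3.    8.1]
2.0 2.506967322998626 1.982085965156574 [-0.1  0.2  0. ] [ 15.  -21.4  12.5]
1.0 2.4799183900767305 1.0005215025863372 [-0.1  0.3 -0.1] [-17.4 -10.   15. ]
0.0 2.5032867128467227 -0.012670742099810624 [-0.2  0.  -0.3] [  2.7  -0.2 -18.9]
-1.0 2.498560183743239 -0.9393864222546505 [0.5 0.5 0.9] [ 52.3 -59.5 -33.6]
[(0.66, array([482.7,  70.1, 141.5]))] 29.975
```

The floor is met at dz ≈ -0.7, as predicted, and the earlier stop contact puts the seat at dy ≈ 0. Now I'll bring the bottle to the stops just off the floor, release, and retract.

Run:
```python
from h import *
ctrl.line_to(tcp(2.5,.3),velocity=15); f0,_=rd(12)
for y,z in((1.2,0),(.3,-.3),(.3,-.6)):
    ctrl.line_to(tcp(y,z),velocity=8); f,_=rd(); print(y,z,f-f0)
    if np.linalg.norm(f-f0)>1: break
im=cap("side"); save(im,"side8")
t=status.state()["time_s"]; fingers.gripper_open(); p=np.array(status.state()["ee_pos"])
im=cap("side"); save(im,"side9")
ctrl.line_to(p+zt*80,velocity=200); f,_=rd(); print("rel",f,status.state()["time_s"]-t)
im=cap("side"); save(im,"side10"); print(lm("side","bottle_blue_mid",im))
cv2.imwrite("pics/c8.png",np.vstack([np.hstack([cv2.resize(cv2.imread(f"pics/side{i}.png")[120:260,160:360],(400,280)) for i in r]) for r in((8,9),(10,10))]))
```

```text
1.2 0 [ 0.2 -0.3 -0.2]
0.3 -0.3 [0.3 0.9 0.2]
0.3 -0.6 [-0.3  1.2  2.3]
rel [ 0.1 -0.2 -0.1] 1.6000000000000014
[(0.98, array([488.4, 236. ,  43.5]))]
```

View pics/c8.png

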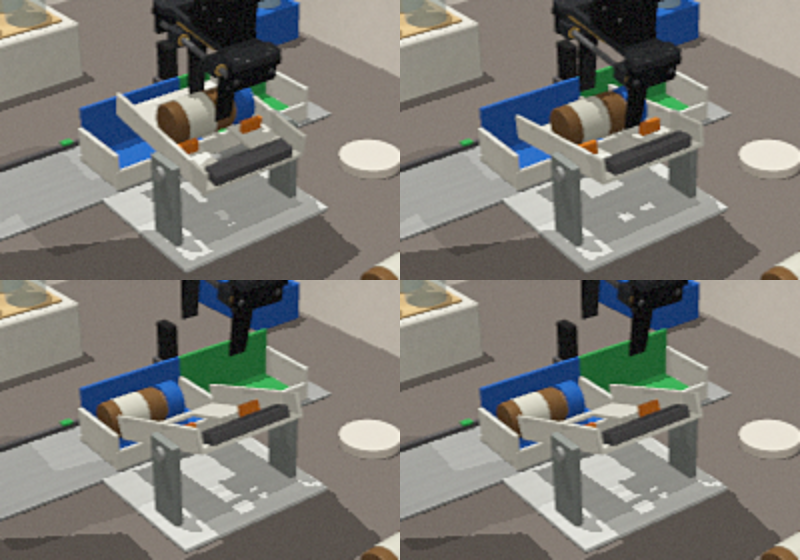

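The tray tipped and the bottle lies in the blue bay at (488,236,43). Next I'll move clear, wait for the tray to swing back, and verify.

Run:
```python
from h import *
ctrl.line_to(np.array(status.state()["ee_pos"])+[0,-60,110],velocity=150)
ctrl.goto([480,-60,380],down(88)); ctrl.pause(4)
for c in("scene","side"):
    im=cap(c); save(im,c+"11")
    for q in("bottle_blue_mid","bottle_green_mid","seat","bay_blue","grip"): print(c,q,lm(c,q,im))
print(status.state()["time_s"])
cv2.imwrite("pics/c11.png",np.hstack([cv2.resize(cv2.imread("pics/side11.png")[110:320,150:450],(400,280)),cv2.resize(cv2.imread("pics/scene11.png")[170:345,120:440],(400,280))]))
```

```text
scene bottle_blue_mid [(0.74, array([483.6, 237.9,  42.3])), (0.44, array([660.8, 210.2,  15.9]))]
scene bottle_green_mid [(0.68, array([ 539.7, -236.7,   39.1]))]
scene seat [(0.62, array([481.4,  67.8, 141.8]))]
scene bay_blue [(0.88, array([494.2, 219.9,  11. ]))]
scene grip [(0.97, array([578.5, 294.9, 119.2]))]
side bottle_blue_mid [(0.94, array([489.5, 234.4,  44.9]))]
side bottle_green_mid [(0.55, array([ 540.5, -237.9,   38.3]))]
side seat [(0.9, array([484.5,  72.4, 142. ]))]
side bay_blue [(0.65, array([490.5, 226. ,  17.9]))]
side grip [(0.89, array([572.1, 293.8, 117.2]))]
39.425
```

View pics/c11.png

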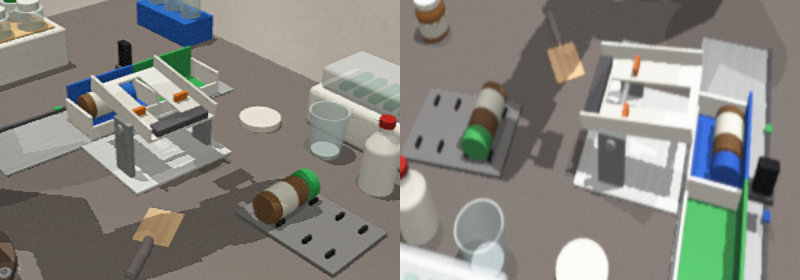

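The tray is back at rest, the blue bottle lies in the blue bay, the carriage has stayed put, and the green bottle is untouched.

```bash
python3 -c "
from h import *
print(job.finish_job())"
```

```text
the job is handed in; nothing more can be done
None
```

I handed the job in at about 39 s: the blue bay faces the tray, the blue-capped bottle tipped the tray by its own weight and rolled into that bay, the tray swung back empty, and the green-capped bottle was not touched.

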